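# Slide tray out over the end of the bench ledge

### The arm

A 6-joint arm with a two-finger parallel gripper is mounted at the origin on the work surface. World frame = base frame: x ahead of the robot, y to its left, z up, the work surface at z = 0. Lengths are in m, angles in rad, forces in N, time in s.
With the tool pointing down it reaches from about 0.35 to 0.8 m from the base axis. Payload 7.3 kg.
Tool frame: the origin (TCP) lies between the finger pads; the fingertips stand 14 mm ahead of it and the grasp point (between the pads) lies 5 mm behind it; x points along the fingers, y is the direction in which the jaws open and shut, and the axes are right-handed (so a half turn about x gives the same grasp; the last joint's range is limited). The gripper opens to 85 mm and grips with 20 to 120 N. Pads are 22 mm wide; open, the fingers measure 114 mm over their backs; the gripper's body (76 mm by 85 mm) begins 54 mm behind the grasp point. The pads swing forward as they close: fully open they stand 13 mm farther back than shut.
Start: joints at [1.183, 0.342, 1.524, -0, 1.275, -0.146], TCP at [0.126, 0.51, 0.245] pointing down, gripper open.
Joint ranges: [-2.53, 2.53], [-0.77, 2.02], [0.04, 2.7], [-1, 4.14], [0.28, 2.66], [-3.11, 3.11]. Speed limits (rad/s): [2.57, 2.57, 3.14, 3.14, 3.14, 3.14].

### API

Orientations are given as a rotation vector (axis times angle).
In Python, from station import env gives the robot as it stands. The module is installed in compiled form; this text tells all that it offers.
- The arm moves only by the tool arm_command, never from a script. Its argument "steps" is one flat list of numbers, 5 for each row, row after row: the gripper command: -1 is fully open, 1 is shut, values between are in proportion, then the shift along the tool's x, y, z in mm, then the turn about the tool's x in degrees. A call has 1 to 12 rows; each row is the pose to reach, as a shift and turn from the pose commanded when the call began, along the tool's axes at that moment; what a row does not reach only later rows make up. A row lasts 1/10 s, in which the tool goes at most 50 mm and 8.59 degrees, less where a joint would pass 70% of its speed; a pose out of reach is approached as far as the arm can. A call with a gripper value outside its range is refused whole. The fingers move at their own pace and stop on an object; "grip_force" is the grip in N (left out, the last holds). Time passes only in rows, so rows that repeat a pose let the fingers close. It gives the time, the measured TCP pose, the force and the opening at its end, in the units of the state.
- env.read_state(): the state, without advancing time (a new reading comes with each control period).
- env.grab_frame(name): name is "scene" or "side" or "wrist"; returns a dict with "img" (420x560x3 uint8, blue, green, red), "camera_matrix" (3x3 intrinsics, pixels), "k1" (the pictures are not rectified: a ray, as slopes to the right and down, at radius r is drawn at 1 + k1 r^2 times it, then the intrinsics apply), "eye" and "attitude" of the camera in the world; the wrist camera has in their place "mount" (4x4, takes a point from camera to tool coordinates, whose origin is the TCP and whose axes are the tool frame's). Camera axes: x right, y down, z forward; pixel columns grow to the right and rows downward; lengths in m; the calibration is good to about 2 mm. A picture is of the moment at which its call begins: read the wrist's pose just before it. There is no depth.
- env.job_done(): hands the job in, once; it reports no verdict.
The state is a dict: "time_s": time; "joint_positions": joint angles; "dq": joint speeds; "effort": joint torques, N m; "tool_pos": TCP position; "tool_rot": TCP orientation; "force": force on the tool from outside, world axes, zero at the start; "wrist_torque": the same for the moment, N m; "gripper_width": opening from 0.0 (shut) to 1.0 (fully open).
Only numpy, scipy, OpenCV 4.12 (cv2) and the standard library are available. Lean on these libraries where they do the work, as an engineer would, in place of code of your own. Each camera call takes 0.05 s, during which the arm holds its last target. There are 200 camera calls.

### The job

Push the flat slide tray along the raised ledge, towards the end where the light box stands, until about 35 mm of it sticks out past that end of the ledge, so that the next person can take it by its edge. It must finish lying flat and straight along the ledge, not sticking out over the ledge's front. Only push it, gently: do not pinch, lift or tip it, and leave the bottle, jar and dishes where they stand; finish with the arm clear of everything.

Things in the scene. Friction and masses are not known exactly. Their poses are not given: they have to be found in the camera images.
- ledge: Fixed low bench riser: flat pale-wood top board 380 mm long (its y) by 170 mm deep (its x), 18 mm thick, top 70 mm above the table. Both ends (y = +-190 mm) and the front (-x) are open. An aluminium rail along the far (+x) side rises 12 mm above the top, inner face at x = +73 mm. Origin: centre of its underside, on the table; z up; x points away from the robot within 15 degrees.
- tray: Slide tray: aluminium plate with four glass slides let in flush, 130 mm long (its y), 100 mm wide (its x), 7 mm thick, about 0.25 kg (varies). Loose, flat on the ledge, long side along it, up to 9 degrees crooked, not overhanging. Origin: centre of its underside. A few newtons slide it; over 35 N from the fingers is too rough. It tips off with over 65 mm overhanging.
- light_box: The light box: a flat grey box with a large white viewing panel on top, 170 mm (x) by 115 mm (y), 26 mm high, fixed on the table 40 mm or more beyond one end of the ledge (at its +y or its -y end: it varies). Origin: centre of its underside.
- slide_box: A closed wooden slide box with a lid and a small clasp, 172 by 97 mm, 38 mm high, fixed on the table beyond the ledge's other end. Origin: centre of its underside.
- dropper: Bystander: small amber dropper bottle, 28 mm across, 68 mm high, loose on the table in front of the ledge. Origin: centre of its underside.
- jar: Bystander: sample jar, 48 mm across, 60 mm high, loose on the table in front of the ledge. Origin: centre of its underside.
- dishes: Bystander: stack of two clear flat round dishes, 88 mm across, 28 mm high, loose on the table behind the ledge. Origin: centre of its underside.

How it is judged:
At the end, for the whole second after the job is handed in: The tray lies still and flat on the ledge, straight along it within 8 degrees, with 21 to 51 mm of its 130 mm length beyond the ledge end that faces the light box (measured along the ledge at the tray's middle line), its width wholly on the ledge (front edge over the ledge's front by 2 mm at most) (((y of light_box in the frame of ledge above 0 m and y of tray in the frame of ledge between 0.146 and 0.176 m) or (y of light_box in the frame of ledge below 0 m and y of tray in the frame of ledge between -0.176 and -0.146 m)) and x of tray in the frame of ledge between -0.037 and 0.03 m and z of tray in the frame of ledge between 0.066 and 0.074 m and angle between the y axis of tray and the y axis of ledge, either way round below 0.14 rad and angle between tray's own z axis and vertical below 0.05 rad and linear speed of tray below 0.01 m/s); the robot touches nothing.
It fails at once if the tray is lifted off the ledge (by more than 8 mm) (z of tray in the frame of ledge above 0.078 m).
It fails at once if the tray is tipped or falls (angle between tray's own z axis and vertical above 0.12 rad or z of tray in the frame of ledge below 0.06 m).
It fails at once if the tray is pinched or rammed (over 35 N from the fingers) (contact force between the fingers and tray above 35 N).
It fails at once if the bottle, jar or dishes are pushed away (20 mm) or knocked over (distance of any of dropper, jar, dishes from where it was at the start of the episode above 0.02 m or angle between any of dropper, jar, dishes's own z axis and vertical above 0.4 rad).
It also fails if it takes over 42 s, if anything falls off the work surface, if the arm or the gripper's body presses on something with over 40 N, if the wrist force passes 120 N, or if a joint passes its speed limit or range.

## Working session

There is one attempt and no reset: what is moved stays moved. The work goes in short steps, Python scripts to look and compute and a tool call to move; the robot and the scene stay as the last step left them, time stands still between calls to the robot, and variables do not carry over. Pictures are saved under pics/ and viewed, about 8 in all and at most 12, crops included, and the job is handed in when it is done.

Besides the shell and the picture viewer there is one more tool, called after "Emit:" by a JSON object that holds its "name" and its "arguments". arm_command: Moves the arm, as the interface text tells. Its arguments: {"type":"object","properties":{"steps":{"type":"array","items":{"type":"number"}},"grip_force":{"type":"number"}},"required":["steps"]}

```bash
mkdir -p pics; cat > h.py <<'E'
import numpy as np, cv2, pickle
from station import env
from scipy.spatial.transform import Rotation as R
def rot(a):
    a=np.array(a,float)
    return a if a.shape==(3,3) else (R.from_rotvec(a).as_matrix() if a.size==3 else R.from_quat(a).as_matrix())
def grab(n,fn):
    s=env.read_state(); f=env.grab_frame(n); cv2.imwrite(f'pics/{fn}.png',f['img'])
    if 'mount' in f:
        T=np.eye(4);T[:3,:3]=rot(s['tool_rot']);T[:3,3]=s['tool_pos'];T=T@np.array(f['mount']);f['A']=T[:3,:3];f['e']=T[:3,3]
    else: f['A']=rot(f['attitude']);f['e']=np.array(f['eye'])
    f['s']=s; pickle.dump(f,open(f'pics/{fn}.pkl','wb')); return f
def load(fn): return pickle.load(open(f'pics/{fn}.pkl','rb'))
def px2w(f,pts,z):
    out=[]
    for u,v in pts:
        K=np.array(f['camera_matrix']); d=np.array([(u-K[0,2])/K[0,0],(v-K[1,2])/K[1,1]]); k=f['k1']; x=d.copy()
        for _ in range(30): x=d/(1+k*(x@x))
        r=f['A']@np.array([x[0],x[1],1]); out.append(f['e']+r*(z-f['e'][2])/r[2])
    return np.array(out)
E
python3 - <<'E'
from h import *
s=env.read_state();print(s)
for n in('scene','side'):
    f=grab(n,n+'0');print(n,f['eye'],f['attitude'],f['camera_matrix'],f['k1'])
a=[load(n+'0')['img'] for n in('scene','side')]
E
```

```text
{'time_s': 0.0, 'joint_positions': array([ 1.18299711e+00,  3.42716672e-01,  1.52505864e+00,  1.72354404e-05,
        1.27542124e+00, -1.45993439e-01]), 'dq': array([ 0.00048618, -0.00050625, -0.00155459,  0.0003097 ,  0.00097078,
        0.00104305]), 'effort': array([ 4.30687720e-06, -4.33688736e+01, -2.46006095e+01, -1.50974938e-04,
        8.08057463e-03, -1.35578418e-05]), 'tool_pos': array([0.12553032, 0.50935559, 0.24461457]), 'tool_rot': array([ 0.1886314 ,  1.56288618, -0.19105976]), 'force': array([-0.52720811, -0.17404087,  0.42962642]), 'wrist_torque': array([ 0.01964818, -0.01731538,  0.03906022]), 'gripper_width': 0.9950435983944036}
scene [1.32321387 0.28528253 0.86616873] [-1.45491204 -2.08370269  0.87889271] [[512.32106037   0.         286.59079696]
 [  0.         512.32106037 214.38049891]
 [  0.           0.           1.        ]] -0.07555298618119784
side [0.36344914 0.71622241 0.56416   ] [-0.33698328  2.64209932 -1.40380818] [[439.36831141   0.         282.04319525]
 [  0.         439.36831141 212.60924942]
 [  0.           0.           1.        ]] -0.14304975730300046
```

View pics/scene0.png

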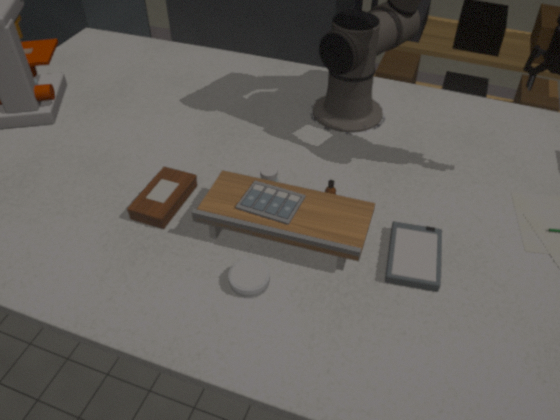

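View pics/side0.png

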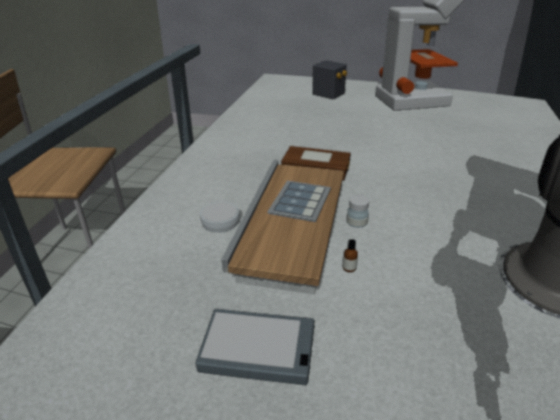

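The light box stands at the ledge's +y end (robot's left) and the tray is near the -y end. In the scene view the ledge runs from (210,177) to (373,208), with the tray around (270,202). I'll enlarge both views to measure.

```bash
python3 - <<'E'
from h import *
a=cv2.resize(load('scene0')['img'][160:260,185:385],(800,400),interpolation=cv2.INTER_CUBIC)
cv2.imwrite('pics/c1.png',cv2.convertScaleAbs(a,alpha=1.6))
b=cv2.resize(load('side0')['img'][145:290,190:390],(800,580),interpolation=cv2.INTER_CUBIC)
cv2.imwrite('pics/c2.png',cv2.convertScaleAbs(b,alpha=1.3))
E
```

```text
(no output)
```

View pics/c1.png

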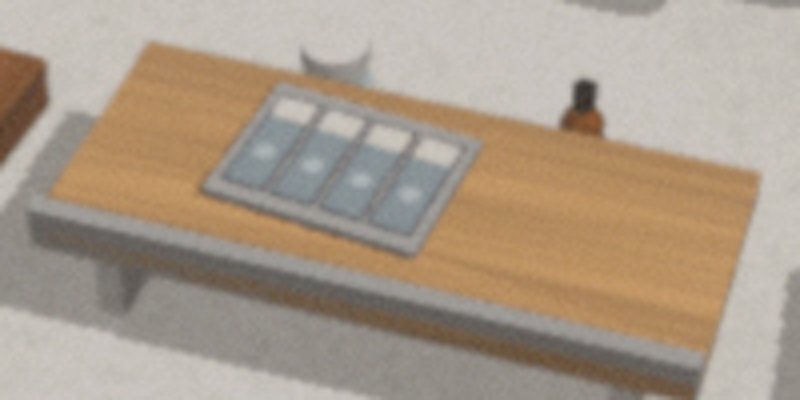

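View pics/c2.png

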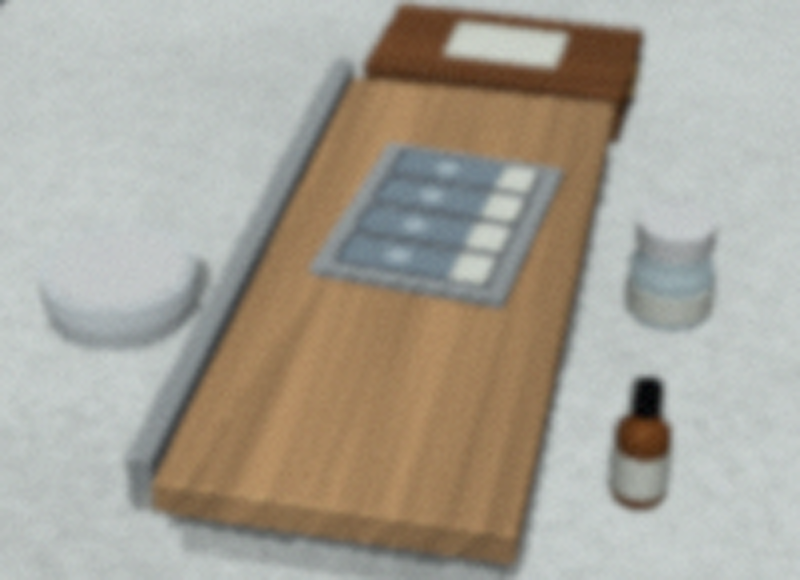

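```bash
python3 - <<'E'
from h import *
np.set_printoptions(precision=4,suppress=True)
a=load('scene0');b=load('side0')
A=lambda p:[(x/4+185-.375,y/4+160-.375) for x,y in p]
B=lambda p:[(x/4+190-.375,y/4+145-.375) for x,y in p]
l1=px2w(a,A([(150,42),(760,173)]),.07); l2=px2w(b,B([(612,100),(520,541),(155,487)]),.07)
print('ledge scene -y,+y front',l1,'side',l2)
t1=px2w(a,A([(278,85),(482,145),(415,248),(205,184)]),.077); t2=px2w(b,B([(563,168),(503,302),(315,270),(388,147)]),.077)
print(t1,t2)
P=(l1+l2[:2])/2; ey=P[1]-P[0]; print('len',np.linalg.norm(ey)); ey/=np.linalg.norm(ey); ex=np.array([ey[1],-ey[0],0])
for nm,F in(('scene',l1),('side',l2),('mean',P)):
    ey=F[1]-F[0];ey/=np.linalg.norm(ey);ex=np.array([ey[1],-ey[0],0]);O=(F[0]+F[1])/2+ex*.085
    print(nm,'origin',O,'yaw',np.degrees(np.arctan2(ex[1],ex[0])),np.linalg.norm(F[1]-F[0]))
    for t in(t1,t2):
        q=(t-O)@np.c_[ex,ey];print(q,'c',q.mean(0))
print('dropper',px2w(b,B([(645,383)]),.068),'jar',px2w(b,B([(676,228)]),.06))
print('tool axes',rot(a['s']['tool_rot']))
E
```

```text
ledge scene -y,+y front [[ 0.4603 -0.196   0.07  ]
 [ 0.4465  0.1821  0.07  ]] side [[ 0.4644 -0.2019  0.07  ]
 [ 0.4459  0.1847  0.07  ]
 [ 0.6036  0.1898  0.07  ]]
[[ 0.4782 -0.1032  0.077 ]
 [ 0.4866  0.0273  0.077 ]
 [ 0.5787  0.0197  0.077 ]
 [ 0.5717 -0.1086  0.077 ]] [[ 0.4778 -0.105   0.077 ]
 [ 0.4846  0.0278  0.077 ]
 [ 0.5808  0.0231  0.077 ]
 [ 0.5759 -0.1043  0.077 ]]
len 0.38267642701637616
scene origin [ 0.5384 -0.0039  0.07  ] yaw 2.0808748711865683 0.37834822255964157
[[-0.0637 -0.097 ]
 [-0.0506  0.033 ]
 [ 0.0411  0.0221]
 [ 0.0295 -0.1058]] c [-0.0109 -0.0369]
[[-0.0642 -0.0989]
 [-0.0525  0.0337]
 [ 0.0434  0.0255]
 [ 0.0339 -0.1016]] c [-0.0099 -0.0353]
side origin [ 0.5401 -0.0045  0.07  ] yaw 2.748508832987402 0.38701761981498434
[[-0.0666 -0.0956]
 [-0.0519  0.0343]
 [ 0.0397  0.0223]
 [ 0.0266 -0.1055]] c [-0.013  -0.0361]
[[-0.067  -0.0974]
 [-0.0538  0.035 ]
 [ 0.042   0.0256]
 [ 0.031  -0.1014]] c [-0.012  -0.0345]
mean origin [ 0.5392 -0.0042  0.07  ] yaw 2.418473082707982 0.38267642701637616
[[-0.0652 -0.0963]
 [-0.0512  0.0337]
 [ 0.0404  0.0222]
 [ 0.028  -0.1057]] c [-0.012  -0.0365]
[[-0.0656 -0.0982]
 [-0.0532  0.0343]
 [ 0.0427  0.0256]
 [ 0.0324 -0.1015]] c [-0.0109 -0.035 ]
dropper [[0.4102 0.0635 0.068 ]] jar [[ 0.4125 -0.0862  0.06  ]]
tool axes [[-0.0006  0.2395  0.9709]
 [-0.0015  0.9709 -0.2395]
 [-1.     -0.0016 -0.0002]]
```

Ledge origin is about (0.539, -0.004) with yaw 2.3°. The tray centre is about (-0.011, -0.036) in the ledge frame, roughly 5.6° crooked. I'll push squarely on its -y end with both fingers partly open (jaw axis across the ledge), which will also straighten it. First, the transfer move.

Emit:
{"name": "arm_command", "arguments": {"steps": [-0.3,0,-223,389,74,-0.3,0,-223,389,74,-0.3,0,-223,389,74,-0.3,0,-223,389,74,-0.3,0,-223,389,74,-0.3,0,-223,389,74,-0.3,0,-223,389,74,-0.3,0,-223,389,74,-0.3,0,-223,389,74,-0.3,0,-223,389,74,-0.3,0,-223,389,74]}}

```text
time_s: 1.2
tool_pos: [0.4501, 0.1993, 0.2447]
tool_rot: [1.182, 1.227, -1.184]
force: [-0.2, -0.4, 0.7]
gripper_width: 0.648
```

Emit:
{"name": "arm_command", "arguments": {"steps": [-0.3,0,68,342,0,-0.3,0,68,342,0,-0.3,0,68,342,0,-0.3,0,68,342,0,-0.3,0,68,342,0,-0.3,0,68,342,0,-0.3,0,68,342,0,-0.3,0,68,342,0,-0.3,50,68,342,0,-0.3,100,68,342,0,-0.3,140,68,342,0,-0.3,140,68,342,0]}}

```text
time_s: 2.4
tool_pos: [0.5271, -0.1354, 0.1004]
tool_rot: [1.178, 1.24, -1.185]
force: [-0.1, -0.8, -0.1]
gripper_width: 0.65
```

```bash
python3 - <<'E'
from h import *
a=grab('scene','s1');b=grab('side','d1');w=grab('wrist','w1')
print(rot(w['s']['tool_rot']).round(4),w['s']['tool_pos'],w['s']['force'])
A=cv2.resize(a['img'][140:260,185:385],(400,240),interpolation=cv2.INTER_CUBIC)
B=cv2.resize(b['img'][100:300,200:400],(400,400),interpolation=cv2.INTER_CUBIC)
C=cv2.resize(w['img'],(400,300))
m=np.zeros((540,800,3),np.uint8);m[:240,:400]=A;m[240:,:400]=C;m[:400,400:]=B
cv2.imwrite('pics/m1.png',cv2.convertScaleAbs(m,alpha=1.3))
E
```

```text
[[-5.000e-04  9.992e-01  3.970e-02]
 [ 5.000e-04  3.970e-02 -9.992e-01]
 [-1.000e+00 -5.000e-04 -6.000e-04]] [ 0.53098086 -0.13758532  0.10600524] [-0.15616719 -0.09434065  0.95861512]
```

View pics/m1.png

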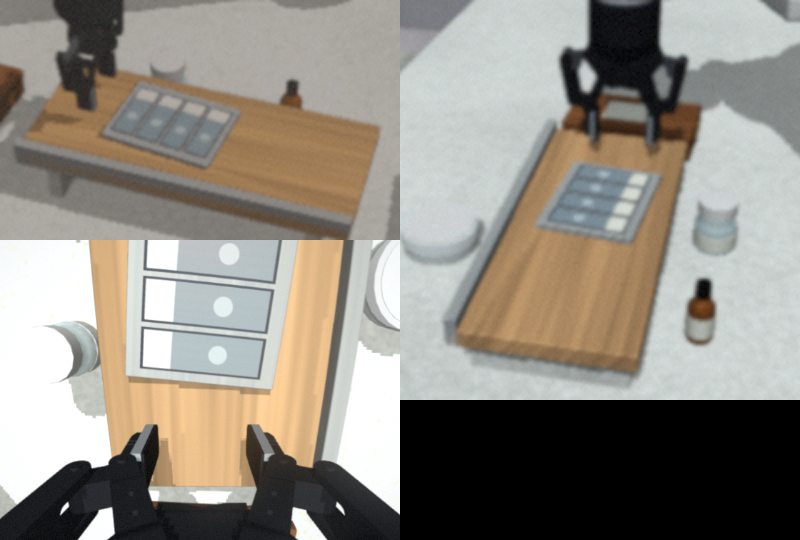

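The fingers are behind the tray's -y end, centred on it (wrist view: end edge from (126,376) to (272,388), fingertips at about (150,430) and (258,430)). I'll lower in small steps and watch the force.

Emit:
{"name": "arm_command", "arguments": {"steps": [-0.3,10,0,0,0,-0.3,16,0,0,0,-0.3,16,0,0,0,-0.3,16,0,0,0]}}

```text
time_s: 2.95
tool_pos: [0.5308, -0.1392, 0.0896]
tool_rot: [1.182, 1.226, -1.181]
force: [1.0, 0.2, 0.2]
gripper_width: 0.652
```

```bash
python3 - <<'E'
from h import *
a=grab('scene','s2');b=grab('side','d2')
print(b['s']['tool_pos'],b['s']['force'])
A=cv2.resize(a['img'][165:215,190:250],(480,400),interpolation=cv2.INTER_CUBIC)
B=cv2.resize(b['img'][140:200,280:340],(320,320),interpolation=cv2.INTER_CUBIC)
m=np.zeros((400,800,3),np.uint8);m[:,:480]=A;m[:320,480:]=B
cv2.imwrite('pics/m2.png',cv2.convertScaleAbs(m,alpha=1.5))
E
```

```text
[ 0.53088912 -0.13925382  0.08963109] [-0.18204082  1.10337269 -0.83555916]
```

View pics/m2.png

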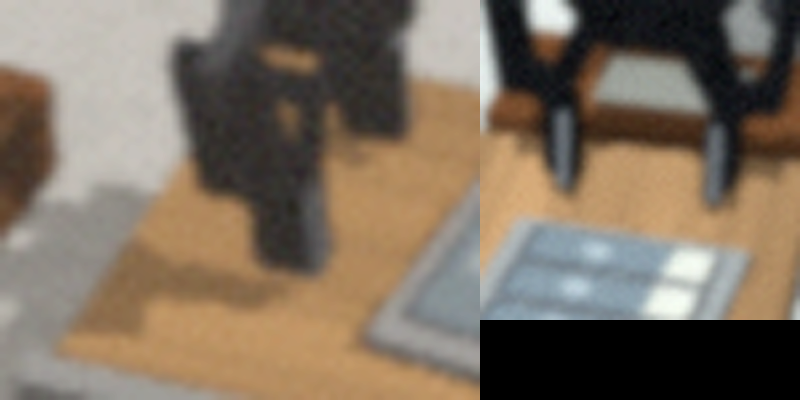

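The tips are still a few millimetres above the board, with no contact. I'll feel for it.

Emit:
{"name": "arm_command", "arguments": {"steps": [-0.3,2,0,0,0,-0.3,4,0,0,0,-0.3,4,0,0,0,-0.3,4,0,0,0]}}

```text
time_s: 3.45
tool_pos: [0.5307, -0.1391, 0.0852]
tool_rot: [1.182, 1.227, -1.182]
force: [0.6, 1.6, -0.3]
gripper_width: 0.652
```

Emit:
{"name": "arm_command", "arguments": {"steps": [-0.3,1,0,0,0,-0.3,2,0,0,0,-0.3,2,0,0,0,-0.3,2,0,0,0]}}

```text
time_s: 3.85
tool_pos: [0.5308, -0.1391, 0.0833]
tool_rot: [1.182, 1.227, -1.182]
force: [-0.1, 0.3, -0.3]
gripper_width: 0.653
```

Emit:
{"name": "arm_command", "arguments": {"steps": [-0.3,1,0,0,0,-0.3,1,0,0,0,-0.3,1,0,0,0]}}

```text
time_s: 4.15
tool_pos: [0.5307, -0.1391, 0.0823]
tool_rot: [1.182, 1.227, -1.182]
force: [-0.3, 0.6, -0.3]
gripper_width: 0.645
```

Emit:
{"name": "arm_command", "arguments": {"steps": [-0.3,1,0,0,0,-0.3,1,0,0,0,-0.3,1,0,0,0]}}

```text
time_s: 4.45
tool_pos: [0.5307, -0.1391, 0.0812]
tool_rot: [1.182, 1.227, -1.182]
force: [0.4, -0.2, 0.1]
gripper_width: 0.648
```

Emit:
{"name": "arm_command", "arguments": {"steps": [-0.3,1,0,0,0,-0.3,1,0,0,0,-0.3,1,0,0,0]}}

```text
time_s: 4.75
tool_pos: [0.5307, -0.1391, 0.0802]
tool_rot: [1.182, 1.227, -1.182]
force: [-0.8, -0.1, -0.4]
gripper_width: 0.65
```

```bash
python3 - <<'E'
from h import *
a=grab('scene','s3');b=grab('side','d3')
print(b['s']['tool_pos'],b['s']['force'])
A=cv2.resize(a['img'][165:215,190:250],(480,400),interpolation=cv2.INTER_CUBIC)
B=cv2.resize(b['img'][140:200,280:340],(320,320),interpolation=cv2.INTER_CUBIC)
m=np.zeros((400,800,3),np.uint8);m[:,:480]=A;m[:320,480:]=B
cv2.imwrite('pics/m3.png',cv2.convertScaleAbs(m,alpha=1.5))
E
```

```text
[ 0.53072836 -0.13909456  0.08025615] [-0.17964826  0.18953908  0.42156263]
```

View pics/m3.png

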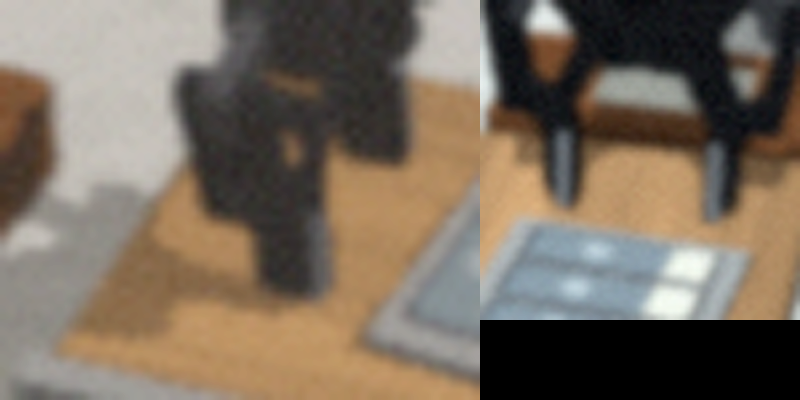

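Emit:
{"name": "arm_command", "arguments": {"steps": [-0.3,1,0,0,0,-0.3,1,0,0,0,-0.3,1,0,0,0]}}

```text
time_s: 5.15
tool_pos: [0.5308, -0.1392, 0.0799]
tool_rot: [1.182, 1.226, -1.181]
force: [-1.2, 1.1, 6.1]
gripper_width: 0.649
```

Emit:
{"name": "arm_command", "arguments": {"steps": [-0.3,1,0,0,0,-0.3,1,0,0,0,-0.3,1,0,0,0]}}

```text
time_s: 5.45
tool_pos: [0.5309, -0.1392, 0.0799]
tool_rot: [1.182, 1.226, -1.181]
force: [-4.3, 0.9, 14.2]
gripper_width: 0.652
```

```bash
python3 - <<'E'
from h import *
a=load('s3');b=load('d3')
for z in(.07,.072,.074,.076,.078): print(z,px2w(a,[(229.5,201.8)],z).round(4),px2w(b,[(295.9,178.2)],z).round(4))
E
```

```text
0.07 [[ 0.5583 -0.1311  0.07  ]] [[ 0.562  -0.1352  0.07  ]]
0.072 [[ 0.5603 -0.13    0.072 ]] [[ 0.5612 -0.1317  0.072 ]]
0.074 [[ 0.5622 -0.129   0.074 ]] [[ 0.5604 -0.1283  0.074 ]]
0.076 [[ 0.5641 -0.1279  0.076 ]] [[ 0.5596 -0.1248  0.076 ]]
0.078 [[ 0.566  -0.1269  0.078 ]] [[ 0.5588 -0.1214  0.078 ]]
```

Contact with the board is felt at TCP z ≈ 0.080. I'll rise about 2 mm clear, then ease forward onto the tray.

Emit:
{"name": "arm_command", "arguments": {"steps": [-0.3,-4,0,0,0,-0.3,-4,0,0,0,-0.3,-4,0,-5,0,-0.3,-4,0,-10,0,-0.3,-4,0,-14,0,-0.3,-4,0,-18,0,-0.3,-4,0,-22,0,-0.3,-4,0,-25,0,-0.3,-4,0,-28,0,-0.3,-4,0,-31,0,-0.3,-4,0,-34,0,-0.3,-4,0,-37,0]}}

```text
time_s: 6.65
tool_pos: [0.5294, -0.102, 0.0823]
tool_rot: [1.182, 1.227, -1.182]
force: [1.1, -1.7, -0.3]
gripper_width: 0.645
```

```bash
python3 - <<'E'
from h import *
w=grab('wrist','w4');b=grab('side','d4')
print(w['s']['tool_pos'],w['s']['force'])
C=cv2.resize(w['img'],(400,300)); B=cv2.resize(b['img'][130:280,220:370],(400,400),interpolation=cv2.INTER_CUBIC)
m=np.zeros((400,800,3),np.uint8);m[:300,:400]=C;m[:,400:]=B
cv2.imwrite('pics/m4.png',cv2.convertScaleAbs(m,alpha=1.2))
E
```

```text
[ 0.52939129 -0.10197995  0.0822944 ] [ 1.1420456  -1.67270786 -0.31817969]
```

View pics/m4.png

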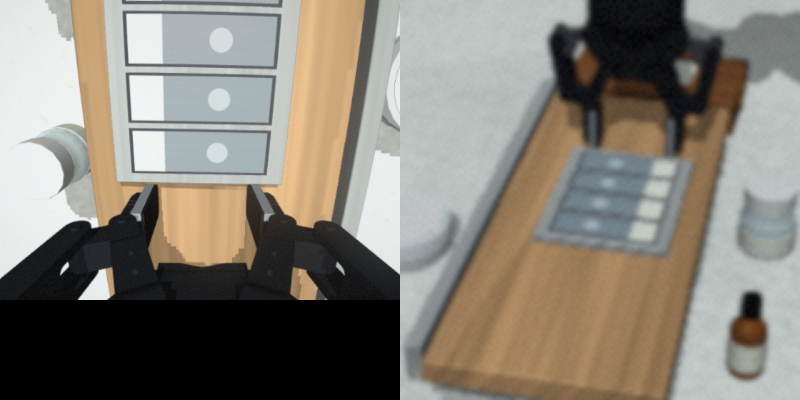

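Both fingers now bear on the end edge, and the tray is straightening (wrist view: edge from (118,180) to (280,184)). I'll continue the push.

Emit:
{"name": "arm_command", "arguments": {"steps": [-0.3,0,0,-5,0,-0.3,0,0,-12,0,-0.3,0,0,-22,0,-0.3,0,0,-33,0,-0.3,0,0,-44,0,-0.3,0,0,-55,0,-0.3,0,0,-66,0,-0.3,0,0,-77,0,-0.3,0,0,-88,0,-0.3,0,0,-96,0,-0.3,0,0,-102,0,-0.3,0,0,-105,0]}}

```text
time_s: 7.95
tool_pos: [0.5254, 0.0034, 0.0823]
tool_rot: [1.181, 1.227, -1.181]
force: [0.8, -1.7, -0.0]
gripper_width: 0.648
```

Emit:
{"name": "arm_command", "arguments": {"steps": [-0.3,0,0,-4,0,-0.3,0,0,-9,0,-0.3,0,0,-15,0,-0.3,0,0,-22,0,-0.3,0,0,-29,0,-0.3,0,0,-36,0,-0.3,0,0,-42,0,-0.3,0,0,-47,0,-0.3,0,0,-51,0,-0.3,0,0,-54,0,-0.3,0,0,-56,0,-0.3,0,0,-57,0]}}

```text
time_s: 9.15
tool_pos: [0.5233, 0.0598, 0.0823]
tool_rot: [1.182, 1.227, -1.182]
force: [0.2, -3.4, 0.3]
gripper_width: 0.648
```

```bash
python3 - <<'E'
from h import *
a=grab('scene','s5');w=grab('wrist','w5');b=grab('side','d5')
print(w['s']['tool_pos'],w['s']['force'])
A=cv2.resize(a['img'][160:260,260:400],(448,320),interpolation=cv2.INTER_CUBIC)
C=cv2.resize(w['img'],(350,262)); B=cv2.resize(b['img'][180:330,210:360],(350,350),interpolation=cv2.INTER_CUBIC)
m=np.zeros((600,800,3),np.uint8);m[:320,:448]=A;m[320:582,:350]=C;m[:350,450:]=B
cv2.imwrite('pics/m5.png',cv2.convertScaleAbs(m,alpha=1.3))
E
```

```text
[0.52326812 0.05991734 0.08228668] [ 0.23467769 -2.16732722  1.00777486]
```

View pics/m5.png

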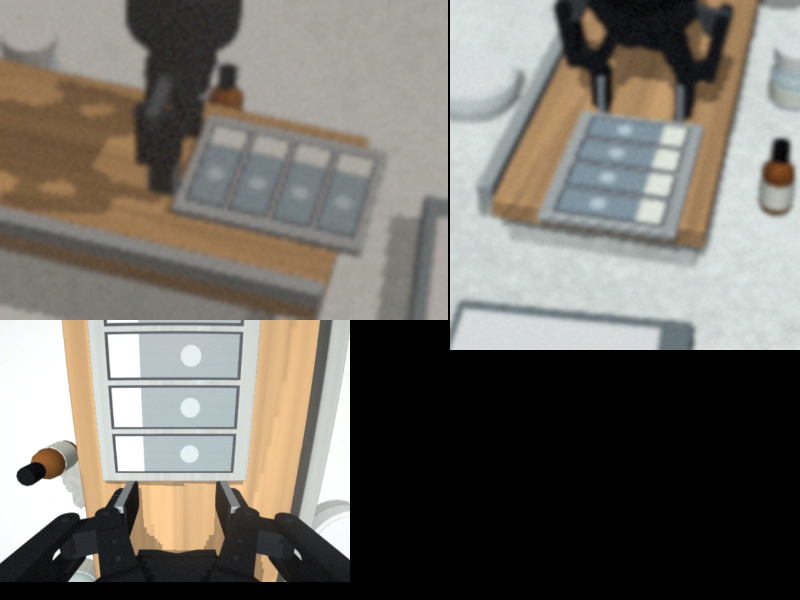

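```bash
cat > m.py <<'E'
from h import *
np.set_printoptions(precision=4,suppress=True)
th=np.radians(2.35);E=np.array([[np.cos(th),np.sin(th),0],[-np.sin(th),np.cos(th),0]]).T;O=np.array([.539,-.004,.07])
def led(p): return (p-O)@E
E
python3 - <<'E'
from m import *
a=load('s5');b=load('d5')
q=led(px2w(a,[(x/3.2+260-.34,y/3.2+160-.34) for x,y in[(213,118),(385,152),(360,246),(173,204)]],.077))
print(q,q.mean(0))
print(led(px2w(b,[((x-450)/2.333+210-.29,y/2.333+180-.29) for x,y in[(690,233),(543,217),(583,114),(704,122)]],.077)))
print('ledge end scene',led(px2w(a,[(367/3.2+259.7,138/3.2+159.7)],.07)),'side',led(px2w(b,[((495-450)/2.333+209.7,208/2.333+179.7),((703-450)/2.333+209.7,236/2.333+179.7)],.07)))
print('tcp',led(np.array(a['s']['tool_pos'])))
E
```

```text
[[-0.0638  0.0801]
 [-0.0667  0.2045]
 [ 0.0287  0.2049]
 [ 0.0289  0.0761]] [-0.0182  0.1414]
[[-0.0748  0.2015]
 [ 0.0299  0.2065]
 [ 0.0325  0.08  ]
 [-0.0649  0.071 ]]
ledge end scene [[-0.0848  0.1891]] side [[ 0.0695  0.1969]
 [-0.0833  0.1952]]
tcp [-0.0131  0.0644]
```

Tray centre is at about y = 0.141 in the ledge frame (finger position agrees: 0.140), x ≈ -0.018, and straight. It needs about 21 mm more; then I'll back off and lift away.

Emit:
{"name": "arm_command", "arguments": {"steps": [-0.3,0,0,-3,0,-0.3,0,0,-7,0,-0.3,0,0,-11,0,-0.3,0,0,-15,0,-0.3,0,0,-18,0,-0.3,0,0,-20,0,-0.3,0,0,-21,0,-0.3,0,0,-21,0]}}

```text
time_s: 10.1
tool_pos: [0.5224, 0.081, 0.0822]
tool_rot: [1.182, 1.227, -1.181]
force: [0.3, -0.5, 1.7]
gripper_width: 0.651
```

Emit:
{"name": "arm_command", "arguments": {"steps": [-0.3,0,0,6,0,-0.3,0,0,15,0,-0.3,0,0,30,0,-0.3,0,0,40,0,-0.3,-30,0,40,0,-0.3,-70,0,40,0,-0.3,-120,0,60,0,-0.3,-150,0,100,0,-0.3,-150,0,120,0,-0.3,-150,0,120,0]}}

```text
time_s: 11.1
tool_pos: [0.5274, -0.0426, 0.2336]
tool_rot: [1.185, 1.222, -1.183]
force: [-0.3, 0.0, -0.1]
gripper_width: 0.648
```

```bash
python3 - <<'E'
from h import *
a=grab('scene','s6');b=grab('side','d6')
print(b['s']['tool_pos'],b['s']['force'])
A=cv2.resize(a['img'][160:260,260:400],(448,320),interpolation=cv2.INTER_CUBIC)
B=cv2.resize(b['img'][180:330,210:360],(350,350),interpolation=cv2.INTER_CUBIC)
m=np.zeros((350,800,3),np.uint8);m[:320,:448]=A;m[:350,450:]=B
cv2.imwrite('pics/m6.png',cv2.convertScaleAbs(m,alpha=1.3))
E
```

```text
[ 0.52682194 -0.0409565   0.23247715] [-0.03996586  0.42209172  0.40871245]
```

View pics/m6.png

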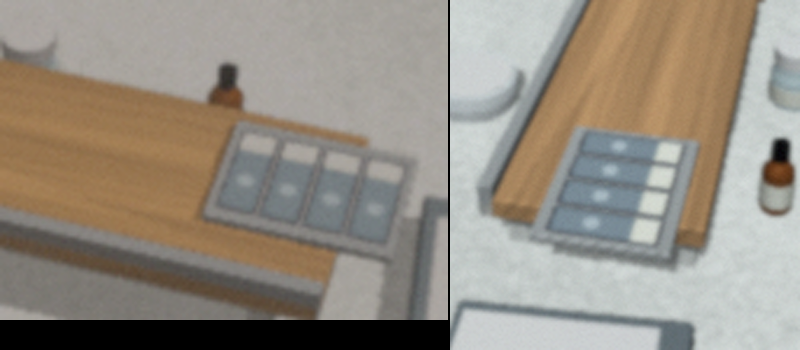

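```bash
python3 - <<'E'
from m import *
a=load('s6');b=load('d6')
for q in(led(px2w(a,[(x/3.2+260-.34,y/3.2+160-.34) for x,y in[(238,123),(414,157),(392,252),(204,213)]],.077)),
 led(px2w(b,[((x-450)/2.333+210-.29,y/2.333+180-.29) for x,y in[(699,140),(671,252),(533,234),(577,128)]],.077))):
  d=(q[1]+q[2]-q[0]-q[3])/2; print(q,q.mean(0),np.degrees(np.arctan2(d[0],d[1])))
# ledge end line where it meets the tray edges
print('end scene',led(px2w(a,[(367/3.2+259.7,138/3.2+159.7),(333/3.2+259.7,248/3.2+159.7)],.07)),'side',led(px2w(b,[((495-450)/2.333+209.7,208/2.333+179.7),((703-450)/2.333+209.7,236/2.333+179.7)],.07)))
E
```

```text
[[-0.0642  0.0985]
 [-0.0679  0.2249]
 [ 0.0276  0.2262]
 [ 0.0307  0.0984]] [-0.0185  0.162 ] -1.5582728429379253
[[-0.0646  0.0952]
 [-0.0653  0.2229]
 [ 0.0319  0.225 ]
 [ 0.0325  0.0993]] [-0.0164  0.1606] -0.2996436803535043
end scene [[-0.0848  0.1891]
 [ 0.0293  0.1877]] side [[ 0.0695  0.1969]
 [-0.0833  0.1952]]
```

```bash
python3 -c "
from h import *
print(env.job_done(), env.read_state()['force'])"
```

```text
the job is handed in; nothing more can be done
the job is handed in; nothing more can be done
```

I pushed the tray along the ledge to its +y end, where the light box stands, with both part-open fingertips against the tray's far end. That also took out its roughly 5.6° of crookedness. I then backed off, raised the arm and handed the job in at about 11 s; `job_done` gives no verdict.

| Last check (ledge frame) | Scene camera | Side camera | Limit |
|---|---|---|---|
| Tray centre y | 162 mm | 161 mm | 146 to 176 mm |
| Tray centre x | -18 mm | -16 mm | -37 to 30 mm |
| Angle to the ledge | 1.6° | 0.3° | 8° |
| Overhang past the ledge end | about 37 mm | about 28 mm | 21 to 51 mm |

- **Disagreement:** the two cameras place the ledge end 6 to 8 mm apart, which is why the overhang readings differ. Both are within the limit, and I did not resolve which is closer.
- **Forces:** readings at the end of each push move were under 4 N. I read them only then, so I can't rule out brief peaks. Feeling for the board pressed on it with about 14 N.
- **Surroundings:** the tray looked flat. The bottle looked unmoved in the last pictures, as did what they showed of the jar and dishes, though I did not measure any of the three. The arm finished well clear, with its TCP 0.23 m above the table and no contact force.

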